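Close the foil sample box and seal its vent

TASK

Close the open steel box of cut foil pieces: take the larger of the two lids from the tray, lower it onto the box without dropping it, and press it down past its spring catches until it sits fully home and level all round, with its vent plug still up so the air can escape. Then push the vent plug all the way down to seal the box, and let go. Leave the smaller lid and the other loose things where they are.

Things in the scene. Friction and masses are not known exactly. Their poses are not given: they have to be found in the camera images.
- box: open rectangular steel box fixed to the bench, 164 x 114 mm outside (long along its x), 90 mm high, walls 5 mm; foil pieces on its floor. Origin: centre of its underside, z up. In each long wall, 45 mm either side of the middle, a sprung steel ball stands 4 mm into the opening, 8.5 mm below the rim; its housing sticks out 9 mm outside.
- box_rim (a point): centre of the box's mouth, at rim height (90 mm above the box's origin), axes as the box.
- lid: larger lid, loose on the tray, about 0.22 kg: grey plate 172 x 122 x 5 mm (long along its x), plate underside 21 mm above the origin; below it a plug 150 x 100 mm at its bead (4 to 8 mm above the origin), 146 x 96 mm below. Origin: centre of the plug's underside, z up. Rests on the box's catches with the plate 17 mm over the rim; 10 to 20 N snaps it home, plate on the rim. Fits either way round.
- lid_handle (a point): middle of the lid's steel bar handle, 53 mm above the lid's origin; the bar is 60 mm long along the lid's x, 14 mm wide along y and 18 mm high (44 to 62 mm above the origin), on a post at each end. Grip it across its 14 mm width.
- vent_top (a point): centre of the top face of the vent plug, a black upright knob 24 mm in diameter on the larger lid, 60 mm from the lid's centre along the lid's +x. Up, its top is 52 mm above the lid's origin; fully down, 40 mm (14 mm above the plate).
- vent (a joint): travel of the vent plug: about 0 when up, 0.012 m when pushed fully down; stiff, moves at about 5 N and stays where it is left.
- tray: shallow stainless tray 250 x 450 mm (long side along its y) with a 14 mm rim and a 3 mm floor, fixed; both lids lie on its floor. Origin: centre of its underside.
- small_lid: a similar but smaller lid for another box, plate 120 x 88 mm, 62 mm high with its handle, with a plug knob as well; lies on the tray beside the larger one. Not needed. Origin: centre of its underside.
- tape_roll: white ring of 90 mm diameter, 24 mm high, beyond the box. Not needed. Origin: centre of its underside.
- jar: glass jar with a steel cap, 60 mm diameter, 70 mm high, beyond the box. Not needed. Origin: centre of its underside.
- weight: knobbed steel weight, 52 mm diameter, 54 mm high, between tray and box. Not needed. Origin: centre of its underside.
- scraper: spatula 190 mm long lying on the bench near the robot. Not needed. Origin: under its middle.
- pen: black pen 140 mm long lying on a notebook to the right. Not needed. Origin: under its middle.
There are look-alikes about, which are no part of the job. What is shaped like the lid but pink is not meant.

How it is judged:
On the way, in this order (a step that is already met when the one before it is completed fails the run):
1. the larger lid is pressed home and level on the box, its vent plug still up (z of lid in the frame of box_rim between -0.0235 and -0.0185 m and horizontal distance between lid and box below 0.006 m and angle between the z axis of lid and the z axis of box, either way round below 0.02 rad and angle between the x axis of lid and the x axis of box, either way round below 0.08 rad and value of joint vent below 0.006 m), for 0.2 s.
2. the vent plug is pushed all the way down (value of joint vent above 0.0102 m), for 0.2 s.
At the end, for the whole second after the job is handed in: Larger lid at rest on the box: within 2.5 mm of fully down, 0.02 rad of level, 6 mm of centred and 0.08 rad of aligned (either way round); vent plug at least 10.2 mm down; smaller lid, tape roll, jar, weight, scraper and pen within 30 mm of their starts (z of lid in the frame of box_rim between -0.0235 and -0.0185 m and horizontal distance between lid and box below 0.006 m and angle between the z axis of lid and the z axis of box, either way round below 0.02 rad and angle between the x axis of lid and the x axis of box, either way round below 0.08 rad and value of joint vent above 0.0102 m and linear speed of lid below 0.02 m/s and distance of each of small_lid, tape_roll, jar, weight, scraper, pen from where it was at the start of the episode below 0.03 m); the robot touches nothing.
It fails at once if the larger lid is dropped or slammed onto the box (faster than 0.5 m/s within 25 mm above its resting height on the catches) (horizontal distance between lid and box below 0.06 m and z of lid in the frame of box_rim between -0.008 and 0.017 m and linear speed of lid above 0.5 m/s).
It fails at once if the smaller lid or another loose thing is moved more than 30 mm (distance of any of small_lid, tape_roll, jar, weight, scraper, pen from where it was at the start of the episode above 0.03 m).
It also fails if it takes over 56 s, if anything falls off the work surface, if the arm or the gripper's body presses on something with over 40 N, if the wrist force passes 120 N, or if a joint passes its speed limit or range.

ROBOT

A 6-joint arm with a two-finger parallel gripper is mounted at the origin on the work surface. World frame = base frame: x ahead of the robot, y to its left, z up, the work surface at z = 0. Lengths are in m, angles in rad, forces in N, time in s.
With the tool pointing down it reaches from about 0.35 to 0.975 m from the base axis. Payload 17.4 kg.
Tool frame: the origin (TCP) lies at the centre of the arm's flange, where the gripper is bolted on; the fingertips stand 173 mm ahead of it and the grasp point (between the pads) lies arm.grip_depth ahead of it (arm.grip_depth is the distance from the TCP to the grasp point, in m); z points along the fingers, y is the line along which they close (so a half turn about z gives the same grasp; the last joint's range is limited). The gripper opens to 85 mm and grips with 20 to 120 N. Pads are 22 mm wide; open, the fingers measure 114 mm over their backs; the gripper's body (76 mm by 85 mm) begins 54 mm behind the grasp point. The pads swing forward as they close: fully open they stand 13 mm farther back than shut.
Start: joints at [-1.273, 0.116, 1.442, -0, 1.584, -0.038], TCP at [0.222, -0.637, 0.405] pointing down, gripper open.
Joint ranges: [-2.83, 2.83], [-0.83, 2.19], [0.07, 2.5], [-1.14, 4.28], [0.01, 3], [-2.97, 2.97]. Speed limits (rad/s): [1.89, 1.89, 2.22, 3.14, 3.14, 3.14].

INTERFACE

Orientations are given as a rotation vector (axis times angle).
In Python, from workcell import arm, get_image gives the robot as it stands.
- The arm moves only by the shell command python3 -m jog 'ROWS'. ROWS is JSON, a list of rows, each an object of numbers: "gripper": the finger opening in m, from 0 to 0.0854; "dx", "dy", "dz": the shift along the world's x, y, z in m; "wx", "wy", "wz": the turn, a rotation vector about the world's x, y, z in rad. A call has exactly 8 rows; each row shifts and turns the commanded pose from where the row before left it; what a row does not reach is not made up. A row lasts 1/8 s, in which the tool goes at most 62.5 mm and 10.7 degrees, less where a joint would pass 70% of its speed; a pose out of reach is approached as far as the arm can. A call with a gripper value outside its range is refused whole. The fingers move at their own pace and stop on an object; the grip force is fixed at half the most. Time passes only in rows, so rows that do not move let the fingers close, or fill a call up. It gives the time, the measured TCP pose, the force, the opening and the grip force at its end, in the units of the state.
- arm.get_state(): the state, without advancing time (a new reading comes with each control period).
- get_image(name): name is "scene" or "side" or "wrist"; returns a dict with "frame" (480x640x3 uint8, red, green, blue), "fx", "fy", "cx", "cy" (pixels), "cam_to_world" (4x4, takes a point from camera to world coordinates); the wrist camera has in their place "hand_eye" (4x4, takes a point from camera to tool coordinates, whose origin is the TCP and whose axes are the flange's). Camera axes: x right, y down, z forward; pixel columns grow to the right and rows downward; lengths in m; the calibration is good to about 2 mm. A picture is of the moment at which its call begins: read the wrist's pose just before it. There is no depth.
- arm.sign_off(): hands the job in; it is judged then, once.
The state is a dict: "clock": time; "q": joint angles; "qvel": joint speeds; "joint_efforts": joint torques, N m; "tcp_pos": TCP position; "orientation": TCP orientation; "ft_force": force on the tool from outside, world axes, zero at the start; "moment": the same for the moment, N m; "finger_gap": opening from 0.0 (shut) to 1.0 (fully open); "grip_force": force on a finger pad.
Only numpy, scipy, OpenCV 4.12 (cv2) and the standard library are available. Lean on these libraries where they do the work, as an engineer would, in place of code of your own. Each camera call takes 0.05 s, during which the arm holds its last target. There are 200 camera calls.

## Working session

There is one attempt and no reset: what is moved stays moved. The work goes in short steps, Python scripts to look and compute and a shell command to move; the robot and the scene stay as the last step left them, time stands still between calls to the robot, and variables do not carry over. Pictures are saved under pics/ and viewed, at most 10 in all, crops included, and the job is handed in when it is done.

```bash
mkdir -p pics; ls
cat > h.py <<'E'
from workcell import arm,get_image
import numpy as np,cv2,json
from scipy.spatial.transform import Rotation as R
def grab(name,f):
    s=arm.get_state(); d=get_image(name)
    cv2.imwrite('pics/'+f+'.png',d['frame'][...,::-1])
    if 'cam_to_world' in d: T=np.array(d['cam_to_world'])
    else:
        W=np.eye(4);W[:3,:3]=R.from_rotvec(s['orientation']).as_matrix();W[:3,3]=s['tcp_pos'];T=W@np.array(d['hand_eye'])
    json.dump(dict(K=[d['fx'],d['fy'],d['cx'],d['cy']],T=T.tolist()),open('pics/'+f+'.json','w'))
def ray(f,u,v):
    c=json.load(open('pics/'+f+'.json'));fx,fy,cx,cy=c['K'];T=np.array(c['T'])
    return T[:3,3],T[:3,:3]@np.array([(u-cx)/fx,(v-cy)/fy,1])
def onz(f,u,v,z):
    o,d=ray(f,u,v);return o+d*(z-o[2])/d[2]
def tri(*obs):
    A=0;b=0
    for f,u,v in obs:
        o,d=ray(f,u,v);d=d/np.linalg.norm(d);P=np.eye(3)-np.outer(d,d);A=A+P;b=b+P@o
    p=np.linalg.solve(A,b)
    return p,[round(1000*np.linalg.norm(np.cross(p-ray(*o)[0],ray(*o)[1]/np.linalg.norm(ray(*o)[1]))),1) for o in obs]
def proj(f,p):
    c=json.load(open('pics/'+f+'.json'));fx,fy,cx,cy=c['K'];q=np.linalg.inv(np.array(c['T']))@np.append(p,1)
    return fx*q[0]/q[2]+cx,fy*q[1]/q[2]+cy
E
python3 - <<'E'
from h import *
for n in('scene','side','wrist'): grab(n,n+'0')
s=arm.get_state();print(s,arm.grip_depth)
for n in('scene','side','wrist'): print(json.load(open(f'pics/{n}0.json')))
a=[cv2.imread(f'pics/{n}0.png') for n in('scene','side')]
E
```

```text
pics
{'clock': 0.15, 'q': array([-1.27278826e+00,  1.16351779e-01,  1.44208302e+00, -1.44915987e-05,
        1.58402481e+00, -3.77760459e-02]), 'qvel': array([ 0.00065365, -0.00226446, -0.00327294, -0.00111576,  0.0002385 ,
        0.00063477]), 'joint_efforts': array([-8.02292798e-04, -7.32511640e+01, -6.32849550e+01, -3.35796142e-05,
        5.12921222e-03,  2.82527418e-05]), 'tcp_pos': array([ 0.222426  , -0.63730673,  0.40416578]), 'orientation': array([-3.09657372e+00, -5.24830383e-01,  1.99207799e-04]), 'ft_force': array([-0.86900777, -0.1634043 ,  1.06397615]), 'moment': array([ 0.0226255 , -0.01031036,  0.00730701]), 'grip_force': 0.0, 'finger_gap': 1.0024091269838327} 0.1547
{'K': [573.651421132677, 573.651421132677, 310.57277601696035, 238.95030745057076], 'T': [[-0.7958813586720808, 0.34125082316422084, -0.500120724033732, 1.4658817225767107], [0.6054300230678866, 0.44143030982559894, -0.662264123092361, 1.2722411570031766], [-0.005229730996985895, -0.829871771574993, -0.5579296484832847, 1.1556504439886552], [0.0, 0.0, 0.0, 1.0]]}
{'K': [513.731073737702, 513.731073737702, 318.22502738030767, 233.3326533385689], 'T': [[-0.8448012868019567, -0.3572077452833305, 0.3983885195727374, -0.022842581617497665], [-0.5346551167771174, 0.5931934436442681, -0.601884909697445, 0.8398037496564993], [-0.02132350632060874, -0.7214736066739058, -0.6921135332813115, 0.9983014043069337], [0.0, 0.0, 0.0, 1.0]]}
{'K': [343.32767764202197, 343.32767764202197, 312.7851859511993, 241.85267085759773], 'T': [[0.3302257804849641, -0.9064833115571329, -0.26313293175029817, 0.28898051467804986], [-0.943901288108405, -0.31747029387846487, -0.09090088455021668, -0.6150665006007197], [-0.0011367543213162499, 0.2783893287702168, -0.9604676410043587, 0.3737096435303575], [0.0, 0.0, 0.0, 1.0]]}
```

View pics/scene0.png

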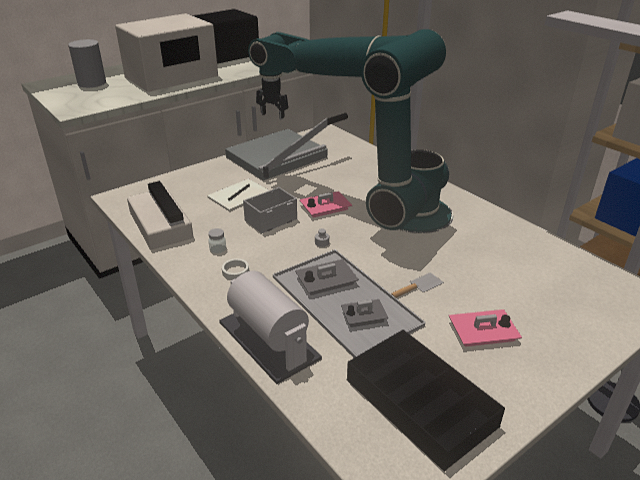

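View pics/side0.png

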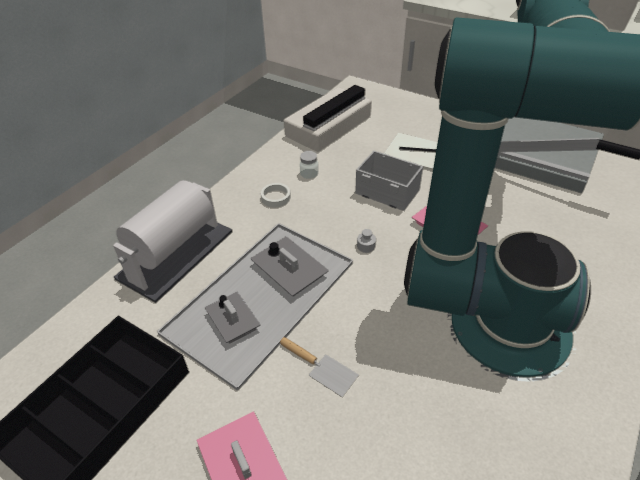

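Scene view: lid candidates are the larger grey lid (scene 326,275; side 289,262), the small grey lid (scene 364,312; side 232,316), and the pink ones (scene 485,327 and 325,203). I choose the larger grey one on the tray. The box is at scene (270,208), side (388,180).

Run:
```python
import cv2,numpy as np
def t(f,x,y):
    a=cv2.imread(f'pics/{f}.png')[y:y+75,x:x+100];return cv2.resize(a,None,fx=4,fy=4,interpolation=cv2.INTER_CUBIC)
cv2.imwrite('pics/crop1.png',np.vstack([np.hstack([t('scene0',275,240),t('side0',240,225)]),np.hstack([t('scene0',222,172),t('side0',340,143)])]))
```

```text
(no output)
```

View pics/crop1.png

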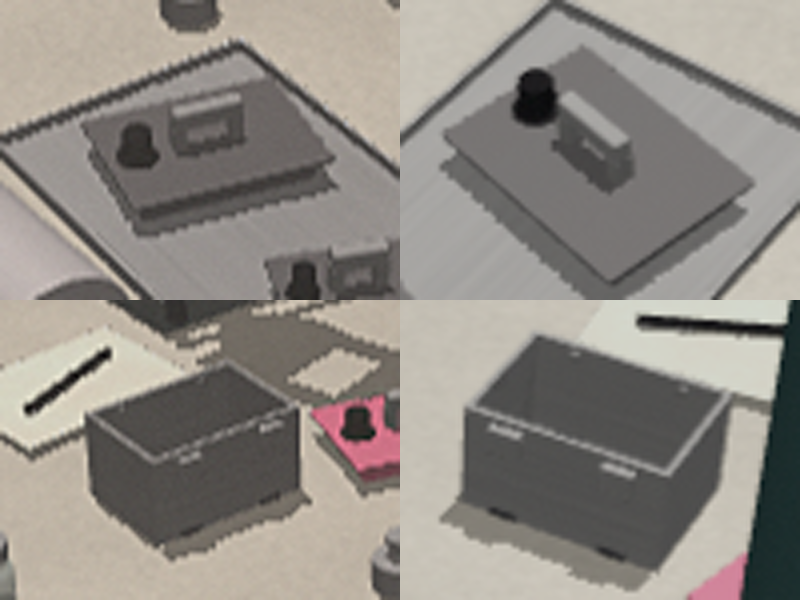

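Crop: scene tile lid has the vent at crop (137,128), and its plate corners are clear; side tile is the same. The box rim corners are visible in both. This is the larger lid: grey, with a wide plate about twice the handle length either side.

Run:
```python
from h import *
np.set_printoptions(precision=4,suppress=True)
def S(x,y,ox,oy):return ox+(x+.5)/4-.5,oy+(y+.5)/4-.5
def T(n,a,b,oa,ob):
    p,r=tri(('scene0',*S(*a,*oa)),('side0',*S(*b,*ob)));print(n,p,r);return p
sl,dl,sb,db=(275,240),(240,225),(222,172),(340,143)
c=[T('lid',a,b,sl,dl) for a,b in [((140,208),(44,134)),((82,124),(182,46)),((265,78),(354,184)),((335,157),(210,281))]]
m=sum(c)/4;v=(c[0]+c[1]-c[2]-c[3])[:2];print('lid c',m,'yaw',np.arctan2(v[1],v[0]),[np.linalg.norm(c[i]-c[i-1]) for i in range(4)])
T('vent',(137,127),(137,77),sl,dl);T('handle',(207,102),(196,121),sl,dl)
c=[T('box',a,b,sb,db) for a,b in [((153,160),(70,106)),((88,115),(138,34)),((226,62),(325,95)),((298,107),(268,172))]]
m=sum(c)/4;print('box c',m,[np.linalg.norm(c[i]-c[i-1]) for i in range(4)])
for i,j in((0,1),(3,2),(0,3),(1,2)):
    v=c[i]-c[j];print(np.arctan2(v[1],v[0]))
```

```text
lid [0.6359 0.1668 0.0296] [np.float64(0.2), np.float64(0.2)]
lid [0.6072 0.0511 0.0282] [np.float64(0.6), np.float64(0.6)]
lid [0.4449 0.091  0.023 ] [np.float64(2.9), np.float64(2.9)]
lid [0.4742 0.2112 0.0294] [np.float64(0.8), np.float64(0.8)]
lid c [0.5405 0.13   0.0276] yaw -0.25445303365751926 [np.float64(0.16766602385604393), np.float64(0.11917683167503094), np.float64(0.1672136385553236), np.float64(0.12385725184943268)]
vent [0.5972 0.1129 0.0571] [np.float64(1.0), np.float64(1.0)]
handle [0.5385 0.129  0.0634] [np.float64(2.2), np.float64(2.2)]
box [ 0.5488 -0.2414  0.0896] [np.float64(1.6), np.float64(1.6)]
box [ 0.5501 -0.3503  0.0872] [np.float64(1.2), np.float64(1.2)]
box [ 0.3947 -0.3494  0.09  ] [np.float64(2.4), np.float64(2.4)]
box [ 0.39   -0.2404  0.0909] [np.float64(0.4), np.float64(0.4)]
box c [ 0.4709 -0.2954  0.0894] [np.float64(0.1588377551972329), np.float64(0.10891919366605261), np.float64(0.15547101529878826), np.float64(0.10911593501488445)]
1.5828226220130965
1.6138428635437863
-0.006412080828413814
-0.005732032900832298
```

Estimates: lid at (0.540, 0.130) with yaw about -0.254. The box is at (0.471, -0.295) with yaw about 0. I'll move over the box for a wrist look, then on to the lid.

```bash
python3 -m jog '[{"dx":0.031,"dy":0.043,"wz":-0.042},{"dx":0.031,"dy":0.043,"wz":-0.042},{"dx":0.031,"dy":0.043,"wz":-0.042},{"dx":0.031,"dy":0.043,"wz":-0.042},{"dx":0.031,"dy":0.043,"wz":-0.042},{"dx":0.031,"dy":0.043,"wz":-0.042},{"dx":0.031,"dy":0.043,"wz":-0.042},{"dx":0.031,"dy":0.042,"wz":-0.042}]'
python3 -c "
from h import *
grab('wrist','wb0')"
python3 -m jog '[{"dx":0.009,"dy":0.053,"wz":-0.032},{"dx":0.009,"dy":0.053,"wz":-0.032},{"dx":0.009,"dy":0.053,"wz":-0.032},{"dx":0.009,"dy":0.053,"wz":-0.032},{"dx":0.009,"dy":0.053,"wz":-0.032},{"dx":0.009,"dy":0.053,"wz":-0.032},{"dx":0.009,"dy":0.053,"wz":-0.032},{"dx":0.007,"dy":0.053,"wz":-0.03}]'
python3 -m jog '[{},{},{},{},{},{},{},{}]'
python3 - <<'E'
from h import *
grab('wrist','wl0')
a=[cv2.imread(f'pics/{f}.png')[:, 80:560] for f in('wb0','wl0')]
cv2.imwrite('pics/w2.png',cv2.resize(np.hstack(a),(800,400),interpolation=cv2.INTER_AREA))
print(arm.get_state()['ft_force'])
E
```

```text
[-0.61808421 -0.47823683 -0.581442  ]invalid input
invalid input
invalid input
```

View pics/w2.png

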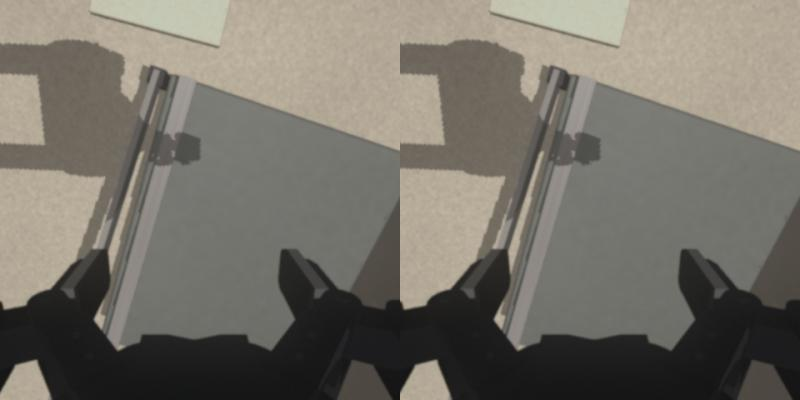

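The picture still shows the start place (paper cutter): the jog rows were refused. I'll try again with the gripper and all the fields included.

```bash
python3 -m jog '[{"gripper":0.085,"dx":0.031,"dy":0.043,"dz":0,"wx":0,"wy":0,"wz":-0.042},{"gripper":0.085,"dx":0.031,"dy":0.043,"dz":0,"wx":0,"wy":0,"wz":-0.042},{"gripper":0.085,"dx":0.031,"dy":0.043,"dz":0,"wx":0,"wy":0,"wz":-0.042},{"gripper":0.085,"dx":0.031,"dy":0.043,"dz":0,"wx":0,"wy":0,"wz":-0.042},{"gripper":0.085,"dx":0.031,"dy":0.043,"dz":0,"wx":0,"wy":0,"wz":-0.042},{"gripper":0.085,"dx":0.031,"dy":0.043,"dz":0,"wx":0,"wy":0,"wz":-0.042},{"gripper":0.085,"dx":0.031,"dy":0.043,"dz":0,"wx":0,"wy":0,"wz":-0.042},{"gripper":0.085,"dx":0.031,"dy":0.042,"dz":0,"wx":0,"wy":0,"wz":-0.042}]'
```

```text
clock: 1.25
tcp_pos: [0.4711, -0.2927, 0.4048]
orientation: [3.141, -0.003, 0.0]
ft_force: [0.2, -0.5, -0.7]
finger_gap: 0.996
grip_force: 0.0
```

```bash
python3 -c "
from h import *
grab('wrist','wb0')"
python3 -m jog '[{"gripper":0.085,"dx":0.009,"dy":0.053,"dz":0,"wx":0,"wy":0,"wz":-0.032},{"gripper":0.085,"dx":0.009,"dy":0.053,"dz":0,"wx":0,"wy":0,"wz":-0.032},{"gripper":0.085,"dx":0.009,"dy":0.053,"dz":0,"wx":0,"wy":0,"wz":-0.032},{"gripper":0.085,"dx":0.009,"dy":0.053,"dz":0,"wx":0,"wy":0,"wz":-0.032},{"gripper":0.085,"dx":0.009,"dy":0.053,"dz":0,"wx":0,"wy":0,"wz":-0.032},{"gripper":0.085,"dx":0.009,"dy":0.053,"dz":0,"wx":0,"wy":0,"wz":-0.032},{"gripper":0.085,"dx":0.009,"dy":0.053,"dz":0,"wx":0,"wy":0,"wz":-0.032},{"gripper":0.085,"dx":0.007,"dy":0.053,"dz":0,"wx":0,"wy":0,"wz":-0.03}]'
python3 - <<'E'
from h import *
for i in range(4): grab('wrist','wl0')
a=[cv2.imread(f'pics/{f}.png')[:, 80:560] for f in('wb0','wl0')]
cv2.imwrite('pics/w2.png',cv2.resize(np.hstack(a),(800,400),interpolation=cv2.INTER_AREA))
print(arm.get_state()['tcp_pos'])
E
```

```text
clock: 2.3
tcp_pos: [0.5404, 0.1315, 0.4048]
orientation: [-3.116, 0.4, -0.0]
ft_force: [0.6, -0.9, -0.9]
finger_gap: 0.996
grip_force: 0.0
[0.54036596 0.13038056 0.40443872]
```

View pics/w2.png

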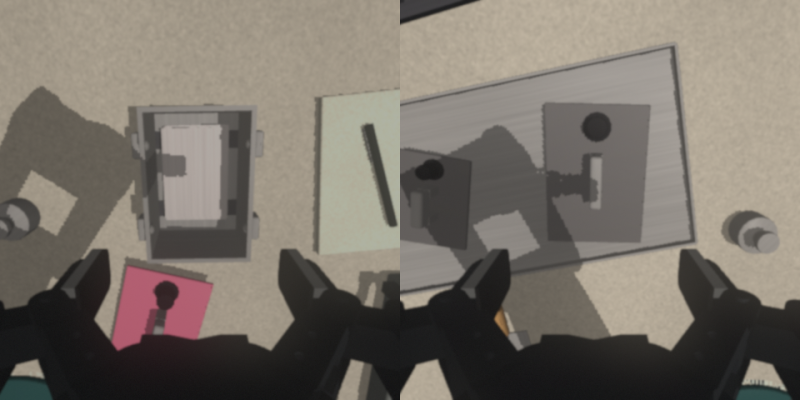

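Left: box rim with corners around (135,107), (256,107), (249,260), (149,260). Right: the lid plate at (545,103)-(640,242), vent at (596,127), and handle bar at (596,182). Enlarging for accurate corners.

Run:
```python
import cv2,numpy as np
def t(f,x,y):
    a=cv2.imread(f'pics/{f}.png')[y:y+200,x:x+133];return cv2.resize(a,(400,600),interpolation=cv2.INTER_CUBIC)
# px = 80+1.2*x
cv2.imwrite('pics/crop2.png',np.hstack([t('wb0',245,118),t('wl0',245,108)]))
```

```text
(no output)
```

View pics/crop2.png

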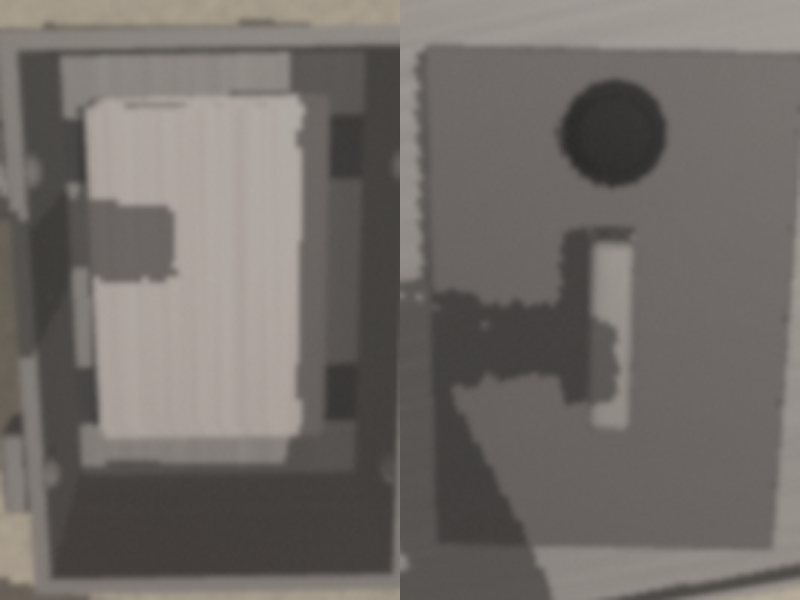

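Run:
```python
from h import *
np.set_printoptions(precision=4,suppress=True)
g=cv2.imread('pics/wb0.png',0).astype(int)
for y in(138,150,200,250,280,305):print(y,'L',g[y,244:268],'R',g[y,364:396])
for x in(280,300,340,360):print(x,'T',g[122:140,x],'B',g[304:322,x])
S=lambda x,y,oy:(245+(x+.5)/3-.5,oy+(y+.5)/3-.5)
L=[onz('wl0',*S(x,y,108),.029) for x,y in((25,46),(402,53),(373,548),(37,543))]
print(np.array(L),sum(L)/4,[np.linalg.norm(L[i]-L[i-1]) for i in range(4)])
v=L[0]+L[1]-L[2]-L[3];print('yaw',np.arctan2(v[1],v[0]))
h=onz('wl0',*S(212,335,108),.065);e=onz('wl0',*S(213,133,108),.055);print('handle',h,'vent',e)
h1,h2=[onz('wl0',*S(x,y,108),.065) for x,y in((213,240),(211,430))];d=h1-h2;print(np.linalg.norm(d),np.arctan2(d[1],d[0]))
q=lambda x,y,ox,oy:(ox+(x+.5)/4-.5,oy+(y+.5)/4-.5)
for n,w,s,t in(('vent',(213,133),(137,127),(137,77)),('handle',(212,335),(207,102),(196,121))):
  print(n,tri(('wl0',*S(*w,108)),('scene0',*q(*s,275,240)),('side0',*q(*t,240,225))))
```

```text
138 L [114 123 128 128 129 123 109  92  79  75  74  74  75  74  75  75  75  75
  74  76  90 112 124 128] R [ 88  84  77  70  68  67  68  68  69  68  68  68  67  68  68  68  72  90
 117 134 139 139 139 141 145 150 152 153 154 155 155 153]
150 L [105 115 124 127 128 126 121 106  89  77  73  73  73  74  74  74  74  75
  74  75  82  98 117 127] R [ 85  82  75  70  68  67  67  68  67  67  68  67  68  67  67  69  79 101
 123 135 138 139 141 144 149 153 154 155 155 155 155 154]
200 L [96 95 96 95 91 85 82 81 81 79 73 66 62 61 61 60 61 60 61 60 61 61 62 67] R [ 78  72  68  66  66  66  67  67  66  65  66  67  65  68  77  98 120 133
 136 136 138 141 146 151 153 153 153 152 151 151 150 150]
250 L [ 96  97  97  98  98  99 100 105 115 123 125 124 121 111  93  79  73  72
  73  73  73  73  74  72] R [ 63  65  65  64  64  65  64  65  64  64  64  66  72  90 113 127 130 130
 133 139 147 151 153 153 152 151 151 153 152 150 148 149]
280 L [148 134 121 121 124 126 127 127 122 111 113 119 122 123 119 110  99  92
  87  81  76  73  72  72] R [ 64  64  65  64  64  63  64  65  64  65  67  76  92 113 123 126 1
[... 788 characters left out ...]
3 148 143 139 138 138 137 134 120  99  82  82  86  89  89  89] B [ 65  64  64  66  72  91 110 121 124 128 138 150 155 154 153 150 150 149]
[[0.6396 0.1638 0.029 ]
 [0.608  0.0484 0.029 ]
 [0.443  0.0921 0.029 ]
 [0.4751 0.2099 0.029 ]] [0.5414 0.1285 0.029 ] [np.float64(0.17085507586413862), np.float64(0.11960952047133888), np.float64(0.17066818860331875), np.float64(0.12214557174189444)]
yaw -0.2659139757711647
handle [0.542  0.1276 0.065 ] vent [0.5997 0.1126 0.055 ]
0.059568105176750104 -0.2584741681227158
vent (array([0.5982, 0.1127, 0.0569]), [np.float64(1.6), np.float64(1.3), np.float64(1.4)])
handle (array([0.5396, 0.1282, 0.0625]), [np.float64(1.9), np.float64(2.5), np.float64(2.4)])
```

Run:
```python
from h import *
np.set_printoptions(precision=4,suppress=True)
Z=.09
P=lambda u,v:onz('wb0',u,v,Z)[:2]
l=P(250.5,138),P(261,305);r=P(381.5,138),P(375.5,305);t=P(280,133.8),P(360,132.8);b=P(280,310.3),P(360,309.5)
for e in(l,r):print(e,np.arctan2(*(e[0]-e[1])[::-1]))
for e in(t,b):d=e[0]-e[1];print(e,np.arctan2(-d[0],d[1]))
x=(t[0]+t[1]+b[0]+b[1])/4;y=(l[0]+l[1]+r[0]+r[1])/4
print('centre',x[0],y[1],'size',(t[0]-b[0])[0],(l[0]-r[0])[1])
print(arm.get_state()['tcp_pos'],arm.get_state()['orientation'])
```

```text
(array([ 0.545 , -0.2445]), array([ 0.3993, -0.2466])) 0.014349160774697481
(array([ 0.5449, -0.3485]), array([ 0.3992, -0.351 ])) 0.01728441724655835
(array([ 0.5482, -0.268 ]), array([ 0.5489, -0.3312])) 0.01105818934044412
(array([ 0.394 , -0.2638]), array([ 0.3947, -0.337 ])) 0.01023614022789706
centre 0.47144408845811153 -0.2976416398493341 size 0.15420541233228713 0.10392467596623839
[0.5404 0.1304 0.4044] [ 3.1163 -0.3949 -0.0007]
```

```bash
python3 -m jog '[{"gripper":0.06,"dx":0.001,"dy":-0.002,"dz":-0.03,"wx":0,"wy":0,"wz":-0.006},{"gripper":0.06,"dx":0,"dy":0,"dz":-0.04,"wx":0,"wy":0,"wz":0},{"gripper":0.06,"dx":0,"dy":0,"dz":-0.04,"wx":0,"wy":0,"wz":0},{"gripper":0.06,"dx":0,"dy":0,"dz":-0.03,"wx":0,"wy":0,"wz":0},{"gripper":0.06,"dx":0,"dy":0,"dz":-0.02,"wx":0,"wy":0,"wz":0},{"gripper":0.06,"dx":0,"dy":0,"dz":-0.013,"wx":0,"wy":0,"wz":0},{"gripper":0.06,"dx":0,"dy":0,"dz":-0.01,"wx":0,"wy":0,"wz":0},{"gripper":0.06,"dx":0,"dy":0,"dz":-0.01,"wx":0,"wy":0,"wz":0}]'
python3 -m jog '[{"gripper":0.04,"dx":0,"dy":0,"dz":0,"wx":0,"wy":0,"wz":0},{"gripper":0.03,"dx":0,"dy":0,"dz":0,"wx":0,"wy":0,"wz":0},{"gripper":0.025,"dx":0,"dy":0,"dz":0,"wx":0,"wy":0,"wz":0},{"gripper":0.02,"dx":0,"dy":0,"dz":0,"wx":0,"wy":0,"wz":0},{"gripper":0.01,"dx":0,"dy":0,"dz":0,"wx":0,"wy":0,"wz":0},{"gripper":0,"dx":0,"dy":0,"dz":0,"wx":0,"wy":0,"wz":0},{"gripper":0,"dx":0,"dy":0,"dz":0,"wx":0,"wy":0,"wz":0},{"gripper":0,"dx":0,"dy":0,"dz":0,"wx":0,"wy":0,"wz":0}]'
python3 -c "
from h import *
print(arm.get_state())"
```

```text
clock: 3.5
tcp_pos: [0.5416, 0.1277, 0.2118]
orientation: [-3.115, 0.408, -0.002]
ft_force: [-0.5, -0.7, 0.1]
finger_gap: 0.704
grip_force: 0.0
clock: 4.5
tcp_pos: [0.5415, 0.1277, 0.2121]
orientation: [-3.115, 0.408, -0.001]
ft_force: [-1.1, -0.5, 5.3]
finger_gap: 0.154
grip_force: 59.6
{'clock': 4.5, 'q': array([ 1.85749527e-01, -2.00219753e-02,  1.90438858e+00,  4.28811042e-05,
        1.25663242e+00,  2.01671953e+00]), 'qvel': array([ 0.00107765,  0.00115663,  0.00124916, -0.00039801,  0.00075955,
       -0.00245176]), 'joint_efforts': array([-1.97386863e-01, -5.27735031e+01, -5.49002123e+01, -9.01483465e-02,
       -2.77559347e-01,  1.11235521e-02]), 'tcp_pos': array([0.54153903, 0.12771485, 0.21214134]), 'orientation': array([-3.11482410e+00,  4.07519831e-01, -8.66382811e-04]), 'ft_force': array([-1.06861544, -0.48819038,  5.27336881]), 'moment': array([-0.00309828,  0.1429982 , -0.01842747]), 'grip_force': 59.56478655338287, 'finger_gap': 0.15361114351349964}
```

Gripped at about 13 mm with 60 N. Now lift straight up and carry it above the box.

```bash
python3 -m jog '[{"gripper":0,"dx":0,"dy":0,"dz":0.01,"wx":0,"wy":0,"wz":0},{"gripper":0,"dx":0,"dy":0,"dz":0.02,"wx":0,"wy":0,"wz":0},{"gripper":0,"dx":0,"dy":0,"dz":0.025,"wx":0,"wy":0,"wz":0},{"gripper":0,"dx":0,"dy":0,"dz":0.025,"wx":0,"wy":0,"wz":0},{"gripper":0,"dx":0,"dy":0,"dz":0.025,"wx":0,"wy":0,"wz":0},{"gripper":0,"dx":0,"dy":0,"dz":0.025,"wx":0,"wy":0,"wz":0},{"gripper":0,"dx":0,"dy":0,"dz":0.02,"wx":0,"wy":0,"wz":0},{"gripper":0,"dx":0,"dy":0,"dz":0,"wx":0,"wy":0,"wz":0}]'
python3 -m jog '[{"gripper":0,"dx":-0.002,"dy":-0.01,"dz":0,"wx":0,"wy":0,"wz":0.01},{"gripper":0,"dx":-0.004,"dy":-0.025,"dz":0,"wx":0,"wy":0,"wz":0.02},{"gripper":0,"dx":-0.006,"dy":-0.035,"dz":0,"wx":0,"wy":0,"wz":0.02},{"gripper":0,"dx":-0.006,"dy":-0.035,"dz":0,"wx":0,"wy":0,"wz":0.02},{"gripper":0,"dx":-0.006,"dy":-0.035,"dz":0,"wx":0,"wy":0,"wz":0.02},{"gripper":0,"dx":-0.006,"dy":-0.035,"dz":0,"wx":0,"wy":0,"wz":0.02},{"gripper":0,"dx":-0.006,"dy":-0.035,"dz":0,"wx":0,"wy":0,"wz":0.02},{"gripper":0,"dx":-0.006,"dy":-0.035,"dz":0,"wx":0,"wy":0,"wz":0.02}]'
python3 -m jog '[{"gripper":0,"dx":-0.005,"dy":-0.035,"dz":0,"wx":0,"wy":0,"wz":0.02},{"gripper":0,"dx":-0.006,"dy":-0.035,"dz":0,"wx":0,"wy":0,"wz":0.02},{"gripper":0,"dx":-0.006,"dy":-0.035,"dz":0,"wx":0,"wy":0,"wz":0.02},{"gripper":0,"dx":-0.006,"dy":-0.035,"dz":0,"wx":0,"wy":0,"wz":0.02},{"gripper":0,"dx":-0.003,"dy":-0.025,"dz":0,"wx":0,"wy":0,"wz":0.02},{"gripper":0,"dx":-0.002,"dy":-0.016,"dz":0,"wx":0,"wy":0,"wz":0.024},{"gripper":0,"dx":0,"dy":0,"dz":0,"wx":0,"wy":0,"wz":0},{"gripper":0,"dx":0,"dy":0,"dz":0,"wx":0,"wy":0,"wz":0}]'
python3 - <<'E'
from h import *
for n in('scene','side','wrist'): grab(n,n+'1')
print(arm.get_state()['tcp_pos'],arm.get_state()['orientation'])
def t(f,x,y):
    a=cv2.imread(f'pics/{f}.png')[y:y+150,x:x+100];return cv2.resize(a,None,fx=4,fy=4,interpolation=cv2.INTER_CUBIC)
cv2.imwrite('pics/crop3.png',np.hstack([t('scene1',222,105),t('side1',340,75)]))
E
```

```text
clock: 5.5
tcp_pos: [0.5415, 0.1277, 0.3637]
orientation: [-3.114, 0.407, -0.004]
ft_force: [0.3, -1.0, -2.5]
finger_gap: 0.155
grip_force: 58.7
clock: 6.5
tcp_pos: [0.4987, -0.1188, 0.3605]
orientation: [-3.137, 0.172, 0.003]
ft_force: [0.0, -0.2, -1.4]
finger_gap: 0.153
grip_force: 58.6
clock: 7.5
tcp_pos: [0.4712, -0.298, 0.361]
orientation: [-3.141, -0.021, 0.001]
ft_force: [-1.1, 0.5, -2.3]
finger_gap: 0.157
grip_force: 58.7
[ 0.47146669 -0.29776027  0.36157944] [-3.14130028e+00 -2.23961057e-02  1.28066261e-04]
```

View pics/crop3.png

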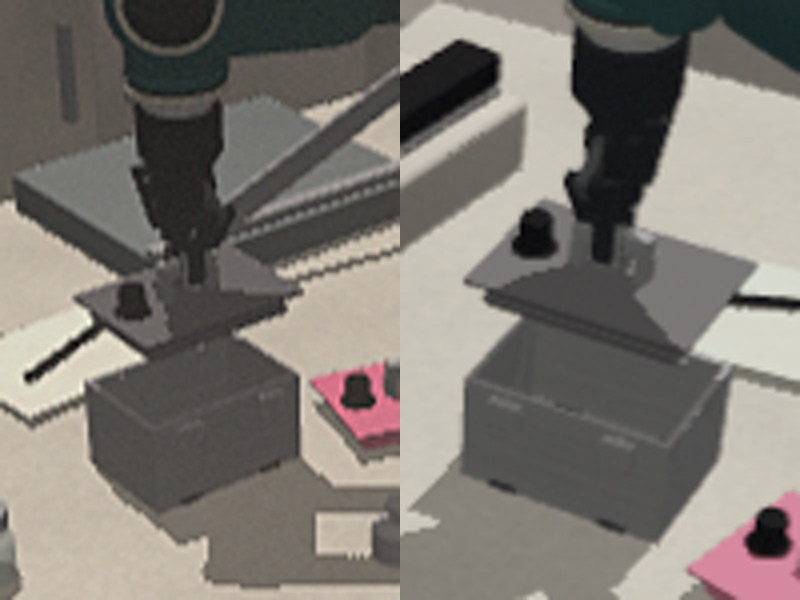

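Crop: lid held level, straight above the box, vent (scene tile 133,300; side tile 137,235) still up. I'll check the lid-to-box offset numerically by projecting corners.

Run:
```python
from h import *
np.set_printoptions(precision=4,suppress=True)
q=lambda x,y,ox,oy:(ox+(x+.5)/4-.5,oy+(y+.5)/4-.5)
s=lambda x,y:('scene1',*q(x,y,222,105));d=lambda x,y:('side1',*q(x,y,340,75))
for n,a,b in(('A +x+y',(147,351),(64,281)),('B +x-y',(75,298),(144,199)),('D -x+y',(301,289),(286,358)),('vent',(134,288),(138,215)),
 ('box++',(153,428),(70,374)),('box+-',(88,383),(138,302)),('box-+',(298,375),(268,440))):
    print(n,*tri(s(*a),d(*b)))
a=.0143
for n,hx,hy,z in(('lid',.086,.061,.1785),('box',.082,.057,.09)):
  for i,j in((1,1),(1,-1),(-1,1),(-1,-1)):
    p=np.array([.4714+i*hx*np.cos(a)-j*hy*np.sin(a),-.2976+i*hx*np.sin(a)+j*hy*np.cos(a),z])
    u,v=proj('scene1',p);w,x=proj('side1',p)
    print(n,i,j,p,'scene %.0f %.0f side %.0f %.0f'%((u-222)*4+1.5,(v-105)*4+1.5,(w-340)*4+1.5,(x-75)*4+1.5))
```

```text
A +x+y [ 0.5539 -0.2359  0.1741] [np.float64(0.2), np.float64(0.2)]
B +x-y [ 0.5538 -0.3558  0.1761] [np.float64(0.0), np.float64(0.0)]
D -x+y [ 0.3834 -0.2384  0.1745] [np.float64(4.4), np.float64(4.4)]
vent [ 0.5281 -0.2943  0.2038] [np.float64(0.3), np.float64(0.3)]
box++ [ 0.5493 -0.2416  0.0912] [np.float64(0.2), np.float64(0.2)]
box+- [ 0.5507 -0.3504  0.0889] [np.float64(0.3), np.float64(0.3)]
box-+ [ 0.3906 -0.2405  0.0925] [np.float64(1.8), np.float64(1.8)]
lid 1 1 [ 0.5565 -0.2354  0.1785] scene 145 348 side 61 275
lid 1 -1 [ 0.5583 -0.3574  0.1785] scene 70 296 side 140 194
lid -1 1 [ 0.3845 -0.2378  0.1785] scene 302 290 side 286 347
lid -1 -1 [ 0.3863 -0.3598  0.1785] scene 225 243 side 358 258
box 1 1 [ 0.5526 -0.2394  0.09  ] scene 151 432 side 65 375
box 1 -1 [ 0.5542 -0.3534  0.09  ] scene 83 382 side 136 298
box -1 1 [ 0.3886 -0.2418  0.09  ] scene 298 374 side 270 445
box -1 -1 [ 0.3902 -0.3558  0.09  ] scene 227 328 side 335 361
```

Alignment agrees within about 1.5 mm. Lowering gently toward the catches, where I expect contact near TCP z 0.295.

```bash
python3 -m jog '[{"gripper":0,"dx":0,"dy":0,"dz":-0.008,"wx":0,"wy":0,"wz":0},{"gripper":0,"dx":0,"dy":0,"dz":-0.01,"wx":0,"wy":0,"wz":0},{"gripper":0,"dx":0,"dy":0,"dz":-0.01,"wx":0,"wy":0,"wz":0},{"gripper":0,"dx":0,"dy":0,"dz":-0.01,"wx":0,"wy":0,"wz":0},{"gripper":0,"dx":0,"dy":0,"dz":-0.01,"wx":0,"wy":0,"wz":0},{"gripper":0,"dx":0,"dy":0,"dz":-0.006,"wx":0,"wy":0,"wz":0},{"gripper":0,"dx":0,"dy":0,"dz":-0.004,"wx":0,"wy":0,"wz":0},{"gripper":0,"dx":0,"dy":0,"dz":0,"wx":0,"wy":0,"wz":0}]'
python3 -m jog '[{"gripper":0,"dx":0,"dy":0,"dz":-0.002,"wx":0,"wy":0,"wz":0},{"gripper":0,"dx":0,"dy":0,"dz":-0.002,"wx":0,"wy":0,"wz":0},{"gripper":0,"dx":0,"dy":0,"dz":-0.001,"wx":0,"wy":0,"wz":0},{"gripper":0,"dx":0,"dy":0,"dz":-0.001,"wx":0,"wy":0,"wz":0},{"gripper":0,"dx":0,"dy":0,"dz":-0.001,"wx":0,"wy":0,"wz":0},{"gripper":0,"dx":0,"dy":0,"dz":-0.001,"wx":0,"wy":0,"wz":0},{"gripper":0,"dx":0,"dy":0,"dz":0,"wx":0,"wy":0,"wz":0},{"gripper":0,"dx":0,"dy":0,"dz":0,"wx":0,"wy":0,"wz":0}]'
```

```text
clock: 8.65
tcp_pos: [0.4714, -0.2983, 0.3036]
orientation: [-3.141, -0.022, 0.0]
ft_force: [-0.1, 0.0, -1.5]
finger_gap: 0.155
grip_force: 58.7
clock: 9.65
tcp_pos: [0.4714, -0.2983, 0.2957]
orientation: [3.141, 0.022, 0.0]
ft_force: [-0.2, -0.4, -3.3]
finger_gap: 0.151
grip_force: 58.7
```

The plug has entered the mouth without contact. I'll continue in small steps.

```bash
python3 -m jog '[{"gripper":0,"dx":0,"dy":0,"dz":-0.0005,"wx":0,"wy":0,"wz":0},{"gripper":0,"dx":0,"dy":0,"dz":-0.0005,"wx":0,"wy":0,"wz":0},{"gripper":0,"dx":0,"dy":0,"dz":-0.0005,"wx":0,"wy":0,"wz":0},{"gripper":0,"dx":0,"dy":0,"dz":-0.0005,"wx":0,"wy":0,"wz":0},{"gripper":0,"dx":0,"dy":0,"dz":-0.0005,"wx":0,"wy":0,"wz":0},{"gripper":0,"dx":0,"dy":0,"dz":-0.0005,"wx":0,"wy":0,"wz":0},{"gripper":0,"dx":0,"dy":0,"dz":0,"wx":0,"wy":0,"wz":0},{"gripper":0,"dx":0,"dy":0,"dz":0,"wx":0,"wy":0,"wz":0}]'
python3 -c "
from h import *
print(arm.get_state()['moment'])"
```

```text
clock: 10.65
tcp_pos: [0.4715, -0.2982, 0.2929]
orientation: [3.142, 0.022, 0.001]
ft_force: [0.1, 4.8, 4.1]
finger_gap: 0.152
grip_force: 59.6
[ 0.50232642 -0.09917827  0.07319109]
```

Contact, with a +y side force: the lid sits slightly to -y. I'll shift it +y a little.

```bash
python3 -m jog '[{"gripper":0,"dx":0,"dy":0.0004,"dz":0,"wx":0,"wy":0,"wz":0},{"gripper":0,"dx":0,"dy":0.0004,"dz":0,"wx":0,"wy":0,"wz":0},{"gripper":0,"dx":0,"dy":0,"dz":0,"wx":0,"wy":0,"wz":0},{"gripper":0,"dx":0,"dy":0,"dz":-0.0005,"wx":0,"wy":0,"wz":0},{"gripper":0,"dx":0,"dy":0,"dz":-0.0005,"wx":0,"wy":0,"wz":0},{"gripper":0,"dx":0,"dy":0,"dz":-0.0005,"wx":0,"wy":0,"wz":0},{"gripper":0,"dx":0,"dy":0,"dz":0,"wx":0,"wy":0,"wz":0},{"gripper":0,"dx":0,"dy":0,"dz":0,"wx":0,"wy":0,"wz":0}]'
python3 -c "
from h import *
print(arm.get_state()['moment'])"
```

```text
clock: 11.65
tcp_pos: [0.4714, -0.2975, 0.2911]
orientation: [-3.141, -0.022, 0.0]
ft_force: [-0.6, 3.7, 0.4]
finger_gap: 0.151
grip_force: 59.0
[ 0.59760718 -0.00388674  0.0036459 ]
```

```bash
python3 -m jog '[{"gripper":0,"dx":0,"dy":0.0005,"dz":0,"wx":0,"wy":0,"wz":0},{"gripper":0,"dx":0,"dy":0.0003,"dz":0,"wx":0,"wy":0,"wz":0},{"gripper":0,"dx":0,"dy":0,"dz":-0.001,"wx":0,"wy":0,"wz":0},{"gripper":0,"dx":0,"dy":0,"dz":-0.001,"wx":0,"wy":0,"wz":0},{"gripper":0,"dx":0,"dy":0,"dz":-0.001,"wx":0,"wy":0,"wz":0},{"gripper":0,"dx":0,"dy":0,"dz":-0.001,"wx":0,"wy":0,"wz":0},{"gripper":0,"dx":0,"dy":0,"dz":0,"wx":0,"wy":0,"wz":0},{"gripper":0,"dx":0,"dy":0,"dz":0,"wx":0,"wy":0,"wz":0}]'
python3 -m jog '[{"gripper":0,"dx":0,"dy":0,"dz":-0.001,"wx":0,"wy":0,"wz":0},{"gripper":0,"dx":0,"dy":0,"dz":-0.001,"wx":0,"wy":0,"wz":0},{"gripper":0,"dx":0,"dy":0,"dz":-0.001,"wx":0,"wy":0,"wz":0},{"gripper":0,"dx":0,"dy":0,"dz":-0.001,"wx":0,"wy":0,"wz":0},{"gripper":0,"dx":0,"dy":0,"dz":-0.001,"wx":0,"wy":0,"wz":0},{"gripper":0,"dx":0,"dy":0,"dz":-0.001,"wx":0,"wy":0,"wz":0},{"gripper":0,"dx":0,"dy":0,"dz":0,"wx":0,"wy":0,"wz":0},{"gripper":0,"dx":0,"dy":0,"dz":0,"wx":0,"wy":0,"wz":0}]'
python3 -c "
from h import *
print(arm.get_state()['moment'])"
```

```text
clock: 12.65
tcp_pos: [0.4716, -0.2968, 0.2887]
orientation: [3.14, 0.022, 0.003]
ft_force: [-1.6, 4.2, 11.6]
finger_gap: 0.152
grip_force: 61.0
clock: 13.65
tcp_pos: [0.4716, -0.2967, 0.2813]
orientation: [3.141, 0.022, 0.001]
ft_force: [3.1, 0.8, -0.1]
finger_gap: 0.155
grip_force: 59.2
[ 0.2434208  -0.71847943  0.05635176]
```

Past the catches (11.6 N, then free). Now down to the rim and press firmly.

```bash
python3 -m jog '[{"gripper":0,"dx":0,"dy":0,"dz":-0.001,"wx":0,"wy":0,"wz":0},{"gripper":0,"dx":0,"dy":0,"dz":-0.001,"wx":0,"wy":0,"wz":0},{"gripper":0,"dx":0,"dy":0,"dz":-0.001,"wx":0,"wy":0,"wz":0},{"gripper":0,"dx":0,"dy":0,"dz":-0.0005,"wx":0,"wy":0,"wz":0},{"gripper":0,"dx":0,"dy":0,"dz":-0.0005,"wx":0,"wy":0,"wz":0},{"gripper":0,"dx":0,"dy":0,"dz":0,"wx":0,"wy":0,"wz":0},{"gripper":0,"dx":0,"dy":0,"dz":0,"wx":0,"wy":0,"wz":0},{"gripper":0,"dx":0,"dy":0,"dz":0,"wx":0,"wy":0,"wz":0}]'
```

```text
clock: 14.65
tcp_pos: [0.4712, -0.2967, 0.2781]
orientation: [3.142, 0.022, -0.001]
ft_force: [-8.4, 5.2, 12.3]
finger_gap: 0.153
grip_force: 60.8
```

Seated on the rim with 12 N. Releasing, rising, and looking.

```bash
python3 -m jog '[{"gripper":0.02,"dx":0,"dy":0,"dz":0.0005,"wx":0,"wy":0,"wz":0},{"gripper":0.04,"dx":0,"dy":0,"dz":0,"wx":0,"wy":0,"wz":0},{"gripper":0.05,"dx":0,"dy":0,"dz":0,"wx":0,"wy":0,"wz":0},{"gripper":0.05,"dx":0,"dy":0,"dz":0,"wx":0,"wy":0,"wz":0},{"gripper":0.05,"dx":0,"dy":0,"dz":0.02,"wx":0,"wy":0,"wz":0},{"gripper":0.05,"dx":0,"dy":0,"dz":0.03,"wx":0,"wy":0,"wz":0},{"gripper":0.05,"dx":0,"dy":0,"dz":0.03,"wx":0,"wy":0,"wz":0},{"gripper":0,"dx":0,"dy":0,"dz":0.03,"wx":0,"wy":0,"wz":0}]'
python3 - <<'E'
from h import *
for i in range(4):grab('wrist','wrist2')
for n in('scene','side'): grab(n,n+'2')
def t(f,x,y,w,h):
    a=cv2.imread(f'pics/{f}.png')[y:y+h,x:x+w];return cv2.resize(a,(400,300),interpolation=cv2.INTER_CUBIC)
w=cv2.resize(cv2.imread('pics/wrist2.png'),(400,300),interpolation=cv2.INTER_AREA)
cv2.imwrite('pics/crop4.png',np.vstack([np.hstack([t('scene2',222,160,100,75),t('side2',340,135,100,75)]),np.hstack([w,t('wrist2',220,60,240,180)])]))
print(arm.get_state()['tcp_pos'],arm.get_state()['ft_force'])
E
```

```text
clock: 15.65
tcp_pos: [0.4713, -0.2966, 0.3903]
orientation: [3.141, 0.022, 0.002]
ft_force: [-0.3, -0.1, 0.9]
finger_gap: 0.388
grip_force: 0.0
[ 0.47131257 -0.29664095  0.38738099] [-0.20579466 -0.28672423 -0.35526066]
```

View pics/crop4.png

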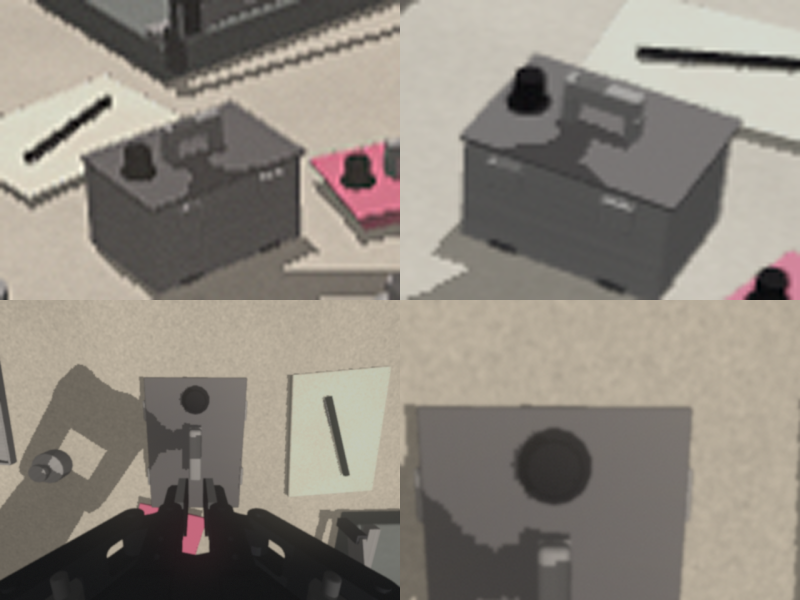

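Lid looks flush on the box in both views, with the vent still up (wrist px about 312,159). As insurance I'll press the handle top with closed fingers, which also measures its height.

```bash
python3 -c "
from h import *
print(onz('wrist2',312,158.7,.121))"
python3 -m jog '[{"gripper":0,"dx":0,"dy":0,"dz":-0.02,"wx":0,"wy":0,"wz":0},{"gripper":0,"dx":0,"dy":0,"dz":-0.02,"wx":0,"wy":0,"wz":0},{"gripper":0,"dx":0,"dy":0,"dz":-0.02,"wx":0,"wy":0,"wz":0},{"gripper":0,"dx":0,"dy":0,"dz":-0.014,"wx":0,"wy":0,"wz":0},{"gripper":0,"dx":0,"dy":0,"dz":-0.005,"wx":0,"wy":0,"wz":0},{"gripper":0,"dx":0,"dy":0,"dz":-0.002,"wx":0,"wy":0,"wz":0},{"gripper":0,"dx":0,"dy":0,"dz":-0.001,"wx":0,"wy":0,"wz":0},{"gripper":0,"dx":0,"dy":0,"dz":0,"wx":0,"wy":0,"wz":0}]'
python3 -m jog '[{"gripper":0,"dx":0,"dy":0,"dz":-0.0005,"wx":0,"wy":0,"wz":0},{"gripper":0,"dx":0,"dy":0,"dz":-0.0005,"wx":0,"wy":0,"wz":0},{"gripper":0,"dx":0,"dy":0,"dz":-0.0005,"wx":0,"wy":0,"wz":0},{"gripper":0,"dx":0,"dy":0,"dz":-0.0005,"wx":0,"wy":0,"wz":0},{"gripper":0,"dx":0,"dy":0,"dz":0,"wx":0,"wy":0,"wz":0},{"gripper":0,"dx":0,"dy":0,"dz":0,"wx":0,"wy":0,"wz":0},{"gripper":0,"dx":0,"dy":0,"dz":0,"wx":0,"wy":0,"wz":0},{"gripper":0,"dx":0,"dy":0,"dz":0,"wx":0,"wy":0,"wz":0}]'
```

```text
[ 0.53202893 -0.29697433  0.121     ]
clock: 16.95
tcp_pos: [0.4715, -0.2968, 0.3062]
orientation: [3.141, 0.022, 0.001]
ft_force: [1.2, 0.2, -0.1]
finger_gap: 0.003
grip_force: 0.0
clock: 17.95
tcp_pos: [0.4714, -0.2967, 0.3044]
orientation: [3.141, 0.022, 0.001]
ft_force: [-2.4, 1.6, 7.7]
finger_gap: -0.002
grip_force: 3.7
```

```bash
python3 -m jog '[{"gripper":0,"dx":0,"dy":0,"dz":-0.0005,"wx":0,"wy":0,"wz":0},{"gripper":0,"dx":0,"dy":0,"dz":-0.0005,"wx":0,"wy":0,"wz":0},{"gripper":0,"dx":0,"dy":0,"dz":-0.0005,"wx":0,"wy":0,"wz":0},{"gripper":0,"dx":0,"dy":0,"dz":0,"wx":0,"wy":0,"wz":0},{"gripper":0,"dx":0,"dy":0,"dz":0,"wx":0,"wy":0,"wz":0},{"gripper":0,"dx":0,"dy":0,"dz":0,"wx":0,"wy":0,"wz":0},{"gripper":0,"dx":0,"dy":0,"dz":0,"wx":0,"wy":0,"wz":0},{"gripper":0,"dx":0,"dy":0,"dz":0,"wx":0,"wy":0,"wz":0}]'
```

```text
clock: 18.95
tcp_pos: [0.4714, -0.2967, 0.3044]
orientation: [3.141, 0.022, 0.001]
ft_force: [-9.1, 7.0, 21.9]
finger_gap: -0.001
grip_force: 10.5
```

Solid at 22 N with no further travel: lid home. Now over to the vent.

```bash
python3 -m jog '[{"gripper":0,"dx":0,"dy":0,"dz":0.012,"wx":0,"wy":0,"wz":0},{"gripper":0,"dx":0,"dy":0,"dz":0.012,"wx":0,"wy":0,"wz":0},{"gripper":0,"dx":0.02,"dy":0,"dz":0,"wx":0,"wy":0,"wz":0},{"gripper":0,"dx":0.02,"dy":0,"dz":0,"wx":0,"wy":0,"wz":0},{"gripper":0,"dx":0.02,"dy":0,"dz":0,"wx":0,"wy":0,"wz":0},{"gripper":0,"dx":0,"dy":0,"dz":-0.015,"wx":0,"wy":0,"wz":0},{"gripper":0,"dx":0,"dy":0,"dz":-0.012,"wx":0,"wy":0,"wz":0},{"gripper":0,"dx":0,"dy":0,"dz":0,"wx":0,"wy":0,"wz":0}]'
python3 -m jog '[{"gripper":0,"dx":0,"dy":0,"dz":-0.005,"wx":0,"wy":0,"wz":0},{"gripper":0,"dx":0,"dy":0,"dz":-0.003,"wx":0,"wy":0,"wz":0},{"gripper":0,"dx":0,"dy":0,"dz":-0.002,"wx":0,"wy":0,"wz":0},{"gripper":0,"dx":0,"dy":0,"dz":-0.002,"wx":0,"wy":0,"wz":0},{"gripper":0,"dx":0,"dy":0,"dz":-0.002,"wx":0,"wy":0,"wz":0},{"gripper":0,"dx":0,"dy":0,"dz":-0.002,"wx":0,"wy":0,"wz":0},{"gripper":0,"dx":0,"dy":0,"dz":-0.001,"wx":0,"wy":0,"wz":0},{"gripper":0,"dx":0,"dy":0,"dz":0,"wx":0,"wy":0,"wz":0}]'
```

```text
clock: 19.95
tcp_pos: [0.5307, -0.2967, 0.2976]
orientation: [-3.14, -0.021, 0.003]
ft_force: [1.0, -0.4, -0.5]
finger_gap: -0.002
grip_force: 0.0
clock: 20.95
tcp_pos: [0.5314, -0.2968, 0.2824]
orientation: [3.141, 0.022, 0.0]
ft_force: [-4.4, -1.4, 6.5]
finger_gap: 0.004
grip_force: 3.3
```

Vent nearly down (TCP at 0.2824, expected bottom about 0.2824). Pressing a bit more against the stop.

```bash
python3 -m jog '[{"gripper":0,"dx":0,"dy":0,"dz":-0.001,"wx":0,"wy":0,"wz":0},{"gripper":0,"dx":0,"dy":0,"dz":-0.0005,"wx":0,"wy":0,"wz":0},{"gripper":0,"dx":0,"dy":0,"dz":0,"wx":0,"wy":0,"wz":0},{"gripper":0,"dx":0,"dy":0,"dz":0,"wx":0,"wy":0,"wz":0},{"gripper":0,"dx":0,"dy":0,"dz":0,"wx":0,"wy":0,"wz":0},{"gripper":0,"dx":0,"dy":0,"dz":0,"wx":0,"wy":0,"wz":0},{"gripper":0,"dx":0,"dy":0,"dz":0,"wx":0,"wy":0,"wz":0},{"gripper":0,"dx":0,"dy":0,"dz":0,"wx":0,"wy":0,"wz":0}]'
```

```text
clock: 21.95
tcp_pos: [0.5314, -0.2968, 0.2823]
orientation: [3.141, 0.022, 0.001]
ft_force: [-9.6, 1.1, 18.9]
finger_gap: 0.003
grip_force: 9.4
```

At the stop, 19 N. Retreat and check.

```bash
python3 -m jog '[{"gripper":0,"dx":0,"dy":0,"dz":0.003,"wx":0,"wy":0,"wz":0},{"gripper":0,"dx":0,"dy":0,"dz":0.02,"wx":0,"wy":0,"wz":0},{"gripper":0,"dx":0,"dy":0,"dz":0.03,"wx":0,"wy":0,"wz":0},{"gripper":0,"dx":0,"dy":0,"dz":0.03,"wx":0,"wy":0,"wz":0},{"gripper":0,"dx":0,"dy":0,"dz":0.02,"wx":0,"wy":0,"wz":0},{"gripper":0,"dx":0,"dy":0,"dz":0,"wx":0,"wy":0,"wz":0},{"gripper":0,"dx":0,"dy":0,"dz":0,"wx":0,"wy":0,"wz":0},{"gripper":0,"dx":0,"dy":0,"dz":0,"wx":0,"wy":0,"wz":0}]'
python3 - <<'E'
from h import *
for n in('scene','side'): grab(n,n+'3')
def t(f,x,y,w,h):
    a=cv2.imread(f'pics/{f}.png')[y:y+h,x:x+w];return cv2.resize(a,(400,300),interpolation=cv2.INTER_CUBIC)
f=lambda n:cv2.resize(cv2.imread(f'pics/{n}.png'),(400,300),interpolation=cv2.INTER_AREA)
cv2.imwrite('pics/crop5.png',np.vstack([np.hstack([t('scene3',222,160,100,75),t('side3',340,135,100,75)]),np.hstack([f('scene3'),f('side3')])]))
E
```

```text
clock: 22.95
tcp_pos: [0.5314, -0.2967, 0.3824]
orientation: [-3.14, -0.022, 0.003]
ft_force: [-0.4, 0.0, -0.1]
finger_gap: 0.0
grip_force: 0.0
```

View pics/crop5.png

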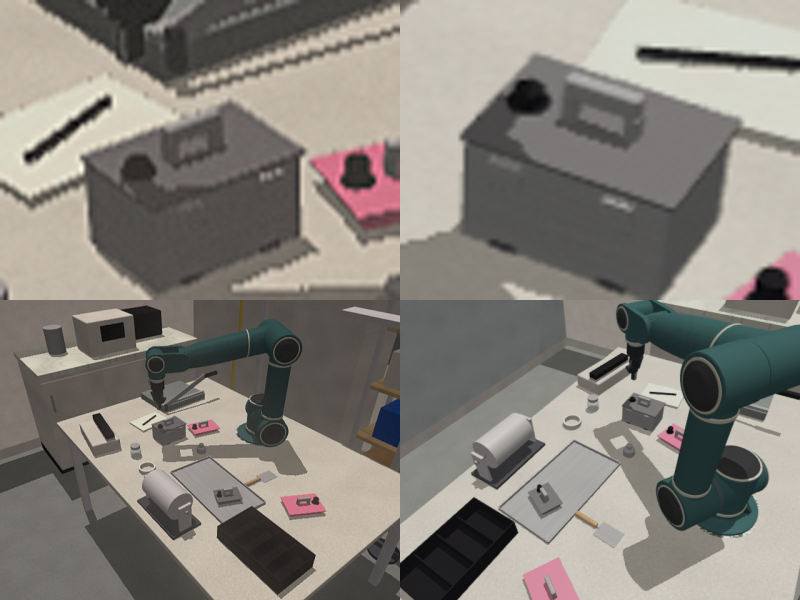

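The lid is flush and level, the vent is down (scene tile 138,168; side tile 527,97), the other things are in place, and the gripper is clear.

```bash
python3 -c "
from workcell import arm
print(arm.sign_off())"
```

```text
the job is handed in; nothing more can be done
None
```

The larger lid is pressed home and level on the box, the vent plug was then pushed fully down, the gripper is clear, and the job was handed in at about 23 s; sign-off returned no verdict.

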